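# Free the padlock from the ratchet vise

### The job

The brass padlock is clamped in the locksmith's vise. Flip the direction lever on the vise's ratchet over to the loosening (counter-clockwise) side, work the handle back and forth until the jaw is open at least 12 mm, then lift the padlock out and stand it upright in the shallow tray. Leave the other things on the bench where they are.

Things in the scene. Friction and masses are not known exactly. Their poses are not given: they have to be found in the camera images.
- vise: Grey bench vise fixed to the bench. Origin on the bench under its base slab (x -55..55, y -155..125, 22 mm high). In its frame the padlock stands near x 0, y 60 and the upright shaft that drives the jaw, with the ratchet on it, is at x 0, y -75.
- bed (a point): Middle of the vise's bed where the padlock stands, 30 mm above the bench. Jaws are 66 mm wide (along the vise's x), tops 48 mm above the bench; the fixed jaw is on the +y side (vise y 71..97), the moving jaw with its rubber face on the -y side (vise y 17..49), moving to -y as it opens.
- pin_far (a point): Top of one of the two stop pins for the handle (10 mm thick, 78 mm above the bench), at x = 50, y = -119 in the vise's frame; the other is at x = -50.
- ratchet_axis (a point): Point on the upright shaft axis about which the ratchet handle swings, on the top face of the ratchet's steel head (round, 72 mm diameter, with a 34 mm wide neck out to 55 mm towards the handle; 60 to 82 mm above the bench).
- handle (a joint): Swing of the ratchet handle about the upright shaft, rad, -0.65 to 0.65 (stops). At 0 it points along the vise's -y; it grows counter-clockwise seen from above (towards the vise's +x): the loosening direction. Stays where left: friction 0.3 N m; about 0.8 N m while it turns the shaft.
- handle_grip (a point): Middle of the handle's black round grip, on its axis, 125 mm from the shaft axis and 71 mm above the bench. The grip is level, radial, 26 mm thick, 74 to 166 mm from the shaft axis; nearer the head the bare shank is 16 mm thick. Things lying under its swing are at most 35 mm high.
- lever (a joint): Direction lever on the ratchet, rad, -0.46 to 0.46 from the handle's line, growing counter-clockwise from above. Starts near -0.46: drives the shaft clockwise only (tightens). Above 0.35: drives counter-clockwise only (loosens) and clicks back clockwise. Near 0: neither. Friction-held, 3 to 4 N at the fin moves it. Ratchet steps are 0.52 rad: up to that much of a stroke is lost before it bites.
- lever_pivot (a point): Upright pivot axis of the direction lever, on top of the ratchet head, 37 mm from the shaft axis towards the handle; the point lies 106 mm above the bench.
- lever_fin (a point): Middle of the top edge of the lever's upright fin, 22 mm from the pivot: the fin is 8 mm thick, 20 mm long (10 to 30 mm from the pivot, radially), its top 106 mm and its foot 84 mm above the bench; the head's top is at 82 mm.
- jaw (a joint): Opening of the moving jaw, m: 0 clamped, at most 0.016; it opens 12 mm per rad of shaft turn, only by the ratchet, and stays where left. The rubber face follows the padlock for the first 2 mm.
- padlock: Brass padlock with a steel shackle, about 0.3 kg, clamped upright in the vise, shackle up. Origin at the centre of its underside; body 50 (x) by 22 (y) by 40 high mm, the 22 mm across the jaws; shackle of 8 mm bar, 42 mm wide over all (along x), its top 70 mm above the underside.
- tray: Shallow open grey tray fixed on the bench, origin under its centre; 120 (x) by 130 (y) by 22 mm high, walls 4 mm, floor about 4 mm above the bench.
- blank_box: Bystander: deeper black box of key blanks, 115 by 120 by 60 mm, fixed on the bench; not the tray.
- oil_bottle: Bystander: white bottle, 44 mm diameter, 120 mm high, standing; origin under its centre.
- steel_padlock: Bystander: smaller steel padlock standing on the bench, 40 by 20 mm, 59 mm high; origin under its centre.
- screwdriver: Bystander: screwdriver lying along its x, 190 mm long, under 35 mm high.
- hammer: Bystander: hammer lying along its x, 250 mm long.
- cylinder: Bystander: brass lock cylinder, 65 mm long (x), 33 mm high; origin under its centre.
- key_a: Bystander: brass key lying flat, 50 mm long, 4 mm thick.
- file_pot: Bystander: steel pot of files standing, 72 mm diameter, pot 90 mm high, files to 180 mm; origin under its centre.
Things that resemble listed ones, but are neither listed nor needed, are in the scene too. Leave any blue, green or purple look-alike of the padlock alone.

How it is judged:
By the outcome, as a careful person would: the job done as asked, in the order asked, and still so for the second after the job is handed in, with the robot touching nothing.
It also fails if it takes over 70 s, if anything falls off the work surface, if the arm or the gripper's body presses on something with over 40 N, if the wrist force passes 120 N, or if a joint passes its speed limit or range.

### The arm

A 7-joint arm with a two-finger parallel gripper is mounted at the origin on the work surface. World frame = base frame: x ahead of the robot, y to its left, z up, the work surface at z = 0. Lengths are in m, angles in degrees, forces in N, time in s.
With the tool pointing down it reaches from about 0.425 to 0.825 m from the base axis. Payload 3.6 kg.
Tool frame: the origin (TCP) lies between the finger pads; the fingertips stand bot.tips_ahead ahead of it and the grasp point (between the pads) is the TCP (bot.tips_ahead is the distance from the TCP to the fingertips, in m); z points along the fingers, y is the line along which they close (so a half turn about z gives the same grasp; the last joint's range is limited). The gripper opens to 85 mm and grips with 20 to 120 N. Pads are 22 mm wide; open, the fingers measure 114 mm over their backs; the gripper's body (76 mm by 85 mm) begins 54 mm behind the grasp point. The pads swing forward as they close: fully open they stand 13 mm farther back than shut.
Start: joints at [74.169, 35.231, -0.722, 81.555, 0.464, 63.22, -2.315], TCP at [0.161, -0.63, 0.25] pointing down, gripper open.
Joint ranges: [-178.69, 178.69], [-17.37, 117.87], [-77.05, 75.6], [15.02, 138.74], [-78.02, 258.01], [0.78, 113.62], [-162.83, 162.83]. Speed limits (degrees/s): [159.86, 159.86, 180, 180, 180, 180, 180].

### API

Orientations are given as a 3x3 rotation matrix whose columns are the frame's x, y, z axes.
In Python, from rig import monitor, vision, job, bot gives the robot as it stands.
- The arm moves only by the tool move_arm, never from a script. Its argument "moves" is a list of rows, each a list of 5 numbers: the shift along the tool's x, y, z in m, then the turn about the tool's z in degrees, then the gripper command: -1 is fully open, 1 is shut, values between are in proportion. A call has 1 to 8 rows; each row shifts and turns the commanded pose from where the row before left it, along the tool's axes as they then stand; what a row does not reach is not made up. A row lasts 1/12 s, in which the tool goes at most 41.7 mm and 7.16 degrees, less where a joint would pass 70% of its speed; a pose out of reach is approached as far as the arm can. A call with a gripper value outside its range is refused whole. The fingers move at their own pace and stop on an object; the grip force is fixed at half the most. Time passes only in rows, so rows that do not move let the fingers close. It gives the time, the measured TCP pose, the force, the opening and the grip force at its end, in the units of the state.
- monitor.state(): the state, without advancing time (a new reading comes with each control period).
- vision.snapshot(name): name is "scene" or "top" or "wrist"; returns a dict with "color" (400x640x3 uint8, blue, green, red), "depth" (400x640 float32, m along the optical axis (not along the pixel's ray), 0 where there is no reading), "intrinsics" (3x3 intrinsics, pixels), "k1" (the pictures are not rectified: a ray, as slopes to the right and down, at radius r is drawn at 1 + k1 r^2 times it, then the intrinsics apply), "eye" and "rotation" of the camera in the world; the wrist camera has in their place "hand_eye" (4x4, takes a point from camera to tool coordinates, whose origin is the TCP and whose axes are the flange's). Camera axes: x right, y up, looking along -z (the intrinsics and any distortion apply to the point x, -y, -z); pixel columns grow to the right and rows downward; lengths in m; the calibration is good to about 2 mm. A picture is of the moment at which its call begins: read the wrist's pose just before it.
- job.close_job(): hands the job in; it is judged then, once.
Trained networks look in a picture, given as the dict that the camera call returned (one of the last four; its "shot" number tells which), for a name from the list of things; names that differ only in an ending like _2 or _b are one class to them, and where a whole thing is asked for, a point or a joint stands for the part that bears it (a point fixed in the world has none). Each returns a list of dicts, best first, with "conf" (0 to 1); they miss things now and then, are a little off and sometimes report something else, mostly with a low value. They report only what shows in the picture. A call takes as long as a camera call. They do not tell look-alikes from the thing itself.
- vision.masks_of(picture, label): "mask" (400x640 bool, what is visible of it).
- vision.spot_point(picture, label): "point" ([x, y, z] in m, in world coordinates, good to about 4 mm: a listed point, or the origin of a listed thing).
The state is a dict: "time": time; "joint_positions": joint angles; "qvel": joint speeds; "joint_efforts": joint torques, N m; "tcp_pos": TCP position; "orientation": TCP orientation; "wrist_force": force on the tool from outside, world axes, zero at the start; "moment": the same for the moment, N m; "width": opening from 0.0 (shut) to 1.0 (fully open); "grasp_force": force on a finger pad.
Only numpy, scipy, OpenCV 4.12 (cv2) and the standard library are available. Lean on these libraries where they do the work, as an engineer would, in place of code of your own. Each camera call takes 0.05 s, during which the arm holds its last target. There are 200 camera calls.

## Working session

There is one attempt and no reset: what is moved stays moved. The work goes in short steps, Python scripts to look and compute and a tool call to move; the robot and the scene stay as the last step left them, time stands still between calls to the robot, and variables do not carry over. Pictures are saved under pics/ and viewed, at most 12 in all, crops included, and the job is handed in when it is done.

Besides the shell and the picture viewer there is one more tool, called after "Call:" as name([rows], argument=value, ...), one row to a line, values as JSON. move_arm: Moves the arm, as the interface text tells. Its arguments: {"type":"object","properties":{"moves":{"type":"array","items":{"type":"array","items":{"type":"number"}}}},"required":["moves"]}

```bash
mkdir -p pics
cat > h.py <<'E'
import numpy as np, cv2
from rig import monitor, vision, job, bot
def P(pic,label,n=3):
    for d in vision.spot_point(pic,label)[:n]: print(label,round(d['conf'],2),np.round(d['point'],4))
def px(pic,p):
    c=np.array(pic['rotation']).T@(np.array(p)-pic['eye']); a,b=c[0]/-c[2],-c[1]/-c[2]
    s=1+pic['k1']*(a*a+b*b); K=pic['intrinsics']; return K[0][0]*a*s+K[0][2],K[1][1]*b*s+K[1][2]
E
python3 - <<'E'
from h import *
s=monitor.state(); print({k:np.round(v,3) for k,v in s.items()}, bot.tips_ahead)
t=vision.snapshot('top'); cv2.imwrite('pics/top.png',t['color'])
for l in 'vise bed pin_far ratchet_axis handle_grip lever_pivot lever_fin padlock tray blank_box oil_bottle steel_padlock file_pot'.split(): P(t,l)
c=vision.snapshot('scene'); cv2.imwrite('pics/scene.png',c['color'])
for l in 'vise bed pin_far ratchet_axis handle_grip lever_pivot lever_fin padlock tray'.split(): P(c,l)
E
```

```text
{'time': np.float64(0.0), 'joint_positions': array([74.17 , 35.287, -0.724, 81.643,  0.464, 63.22 , -2.316]), 'qvel': array([-0.001, -0.089,  0.033, -0.005,  0.006, -0.013,  0.014]), 'joint_efforts': array([-0.0000e+00, -4.6923e+01,  2.6000e-01, -1.7104e+01,  1.0000e-02,
        1.0000e-02,  0.0000e+00]), 'tcp_pos': array([ 0.161, -0.629,  0.249]), 'orientation': array([[ 0.969,  0.247, -0.001],
       [ 0.247, -0.969,  0.002],
       [-0.   , -0.003, -1.   ]]), 'wrist_force': array([ 0.193, -0.029,  0.479]), 'moment': array([-0.005, -0.004, -0.026]), 'grasp_force': np.float64(0.0), 'width': np.float64(0.999)} 0.019
vise 0.59 [ 0.5381  0.017  -0.001 ]
bed 0.73 [0.536  0.0715 0.0289]
pin_far 0.65 [ 0.587  -0.1047  0.0774]
ratchet_axis 0.84 [ 0.5395 -0.0595  0.0818]
handle_grip 0.84 [ 0.5635 -0.1874  0.0718]
lever_pivot 0.43 [ 0.5472 -0.0984  0.1072]
lever_pivot 0.29 [ 0.4789 -0.397  -0.0017]
lever_fin 0.67 [ 0.5362 -0.1141  0.1041]
padlock 0.77 [ 0.3858 -0.0422 -0.0031]
padlock 0.52 [0.4108 0.1559 0.0006]
padlock 0.46 [0.5374 0.075  0.0286]
tray 0.82 [0.5887 0.303  0.0057]
oil_bottle 0.54 [6.510e-01 1.068e-01 5.000e-04]
steel_padlock 0.57 [ 0.4361  0.0486 -0.0045]
file_pot 0.63 [ 0.7235 -0.3176  0.0021]
vise 0.88 [0.5339 0.0135 0.0032]
vise 0.68 [ 0.4766 -0.395  -0.0022]
bed 0.86 [0.5406 0.0736 0.0255]
bed 0.45 [ 0.5931 -0.1     0.0767]
pin_far 0.97 [ 0.5897 -0.1036  0.0727]
ratchet_axis 0.76 [ 0.5393 -0.0585  0.0822]
handle_grip 0.84 [ 0.5623 -0.1824  0.071 ]
lever_pivot 0.38 [ 0.5392 -0.0976  0.1076]
lever_fin 0.52 [0.5346 0.0729 0.0311]
lever_fin 0.5 [ 0.5371 -0.1182  0.107 ]
padlock 0.9 [0.4096 0.1575 0.0005]
padlock 0.81 [0.5349 0.0705 0.0308]
padlock 0.8 [ 0.6946 -0.0134  0.0012]
tray 0.58 [ 0.5888  0.2984 -0.0006]
```

View pics/top.png

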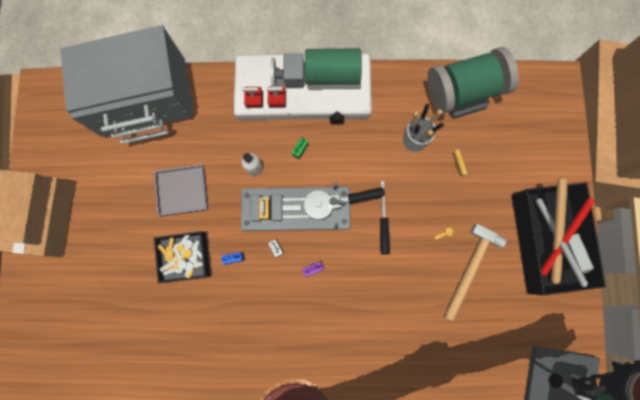

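View pics/scene.png

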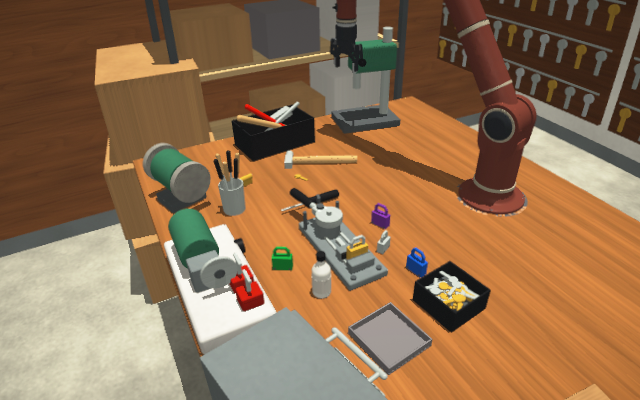

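Candidates in the top picture: brass padlock in the vise jaws (265,207). Look-alikes are blue (232,258), purple (313,269), green (300,148), steel (276,248), and red ones on the white base (253,97)/(277,97). I choose the brass one in the jaws. The tray is the shallow grey one (181,191), not the black box (182,257). The ratchet head is at (318,205), with its handle pointing right.

Run:
```python
import cv2
a=cv2.imread('pics/top.png')[165:255,225:405]; b=cv2.imread('pics/scene.png')[170:290,270:430]
cv2.imwrite('pics/crop.png',cv2.vconcat([cv2.resize(a,(600,290),interpolation=3),cv2.resize(b[:, :],(600,300),interpolation=3)]))
```

```text
(no output)
```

View pics/crop.png

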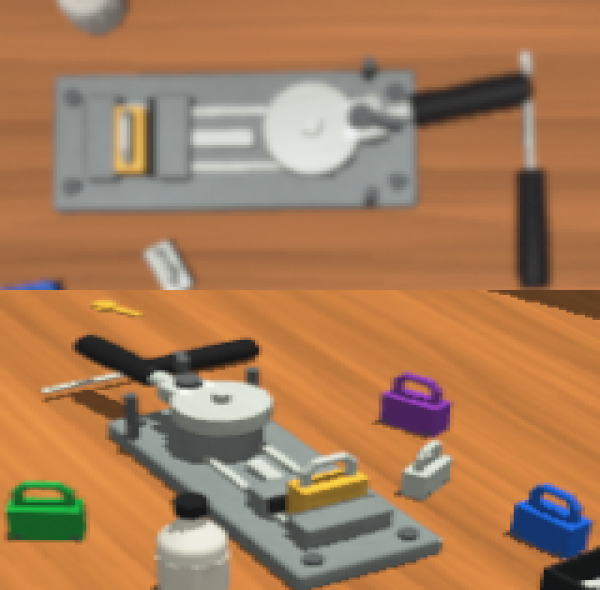

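Call:
move_arm([
  [0.03,-0.025,0,0,-1],
  [0.03,-0.025,0,0,-1],
  [0.03,-0.025,0,0,-1],
  [0.03,-0.025,0,0,-1],
  [0.03,-0.025,0,0,-1],
  [0.03,-0.025,0,0,-1],
  [0.03,-0.025,0,0,-1],
  [0.03,-0.025,0,0,-1],
])

```text
time: 1.87
tcp_pos: [0.3447, -0.3751, 0.2507]
orientation: [[0.969, 0.247, 0.001], [0.247, -0.969, -0.001], [0.001, 0.001, -1.0]]
wrist_force: [0.2, -0.3, 0.7]
width: 1.0
grasp_force: 0.0
```

Call:
move_arm([
  [0,0,0,-7,-1],
  [0,0,0,-7,-1],
  [0,0,0,-7,-1],
  [0,0,0,-7,-1],
  [0,0,0,-7,-1],
  [0,0,0,-7,-1],
  [0,0,0,-7,-1],
  [0,0,0,-7,-1],
])

```text
time: 2.53
tcp_pos: [0.3438, -0.3768, 0.2505]
orientation: [[0.331, 0.944, 0.0], [0.944, -0.331, -0.0], [-0.0, 0.0, -1.0]]
wrist_force: [-0.1, -0.1, 0.4]
width: 0.998
grasp_force: 0.0
```

Call:
move_arm([
  [0,0,0,-7,-1],
  [0,0,0,-7,-1],
  [0,0,0,-5.7,-1],
  [0,0,0,0,-1],
])

```text
time: 2.87
tcp_pos: [0.3437, -0.3769, 0.2504]
orientation: [[-0.001, 1.0, 0.0], [1.0, 0.001, 0.0], [0.0, 0.0, -1.0]]
wrist_force: [-0.9, -0.8, -0.0]
width: 1.002
grasp_force: 0.0
```

The close crop confirms it: the brass padlock with steel shackle stands between the jaws at (131,138), and the lever fin points to the lower right of the head at (395,110).

Call:
move_arm([
  [0.0325,0.019,0,0,1],
  [0.0325,0.019,0,0,1],
  [0.0325,0.019,0,0,1],
  [0.0325,0.019,0,0,1],
  [0.0325,0.019,0,0,1],
  [0.0325,0.019,0,0,1],
  [0.0325,0.019,0,0,1],
  [0.0325,0.019,0,0,1],
])

```text
time: 3.53
tcp_pos: [0.4965, -0.1151, 0.2506]
orientation: [[0.003, 1.0, 0.001], [1.0, -0.003, -0.0], [-0.0, 0.001, -1.0]]
wrist_force: [0.1, 0.1, -0.7]
width: -0.001
grasp_force: 0.0
```

```bash
cat >> h.py <<'E'
def wrist():
    s=monitor.state(); w=vision.snapshot('wrist'); H=np.array(w['hand_eye'])
    R=np.array(s['orientation']); w2=dict(rotation=R@H[:3,:3],eye=R@H[:3,3]+s['tcp_pos'],k1=w['k1'],intrinsics=w['intrinsics'])
    return w,w2,s
E
python3 - <<'E'
from h import *
w,w2,s=wrist(); print(np.round(s['tcp_pos'],4),s['width'])
cv2.imwrite('pics/w1.png',w['color'])
for l in 'bed pin_far ratchet_axis handle_grip lever_pivot lever_fin padlock'.split(): P(w,l,2)
E
```

```text
[ 0.4965 -0.1151  0.2506] -0.001281985891193108
pin_far 0.68 [ 0.5869 -0.1029  0.0812]
ratchet_axis 0.71 [ 0.5355 -0.0596  0.0819]
handle_grip 0.91 [ 0.5627 -0.1812  0.0682]
lever_pivot 0.69 [ 0.547  -0.0985  0.1076]
padlock 0.88 [ 0.3902 -0.0451 -0.0008]
padlock 0.69 [ 0.6963 -0.0158  0.0027]
```

View pics/w1.png

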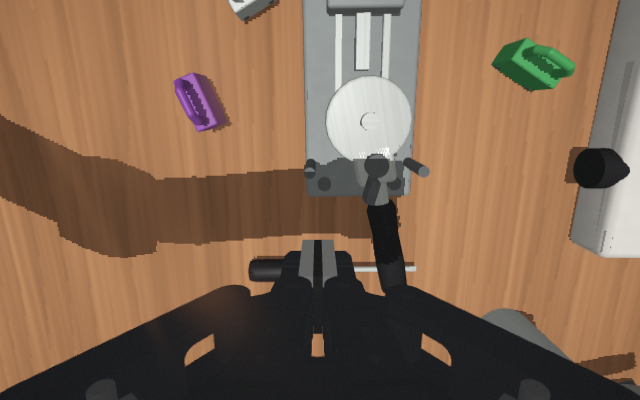

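Wrist view: head at (370,120), fin at (372,188) leaning to the robot's side of the handle, pins at (310,170)/(415,168). Next I descend beside the fin and push it toward +x.

Call:
move_arm([
  [-0.001,0,0.028,0,1],
  [-0.001,0,0.028,0,1],
  [-0.001,0,0.028,0,1],
  [-0.001,0,0.028,0,1],
  [-0.001,0,0.028,0,1],
  [0,0,0,0,1],
])

```text
time: 4.43
tcp_pos: [0.4917, -0.1231, 0.106]
orientation: [[0.003, 1.0, -0.01], [1.0, -0.003, 0.001], [0.001, -0.01, -1.0]]
wrist_force: [-1.3, 0.7, -0.5]
width: -0.005
grasp_force: 0.0
```

Call:
move_arm([
  [0,0.004,0,0,1],
  [0,0.004,0,0,1],
  [0,0.004,0,0,1],
  [0,0.004,0,0,1],
  [0,0.004,0,0,1],
  [0,0.004,0,0,1],
  [0,0.004,0,0,1],
  [0,0,0,0,1],
])

```text
time: 5.1
tcp_pos: [0.5239, -0.1221, 0.1105]
orientation: [[0.0, 1.0, -0.001], [1.0, -0.0, -0.001], [-0.001, -0.001, -1.0]]
wrist_force: [-1.3, -1.1, -0.0]
width: -0.001
grasp_force: 0.5
```

Call:
move_arm([
  [0,0.004,0,0,1],
  [0,0.004,0,0,1],
  [0,0.003,0,0,1],
  [0,0.003,0,0,1],
  [0,0,0,0,1],
])

```text
time: 5.52
tcp_pos: [0.5379, -0.122, 0.1101]
orientation: [[-0.0, 1.0, -0.001], [1.0, 0.0, -0.0], [-0.0, -0.001, -1.0]]
wrist_force: [-2.8, -2.2, 0.6]
width: -0.003
grasp_force: 1.7
```

Run:
```python
from h import *
t=vision.snapshot('scene')
for l in 'ratchet_axis handle_grip lever_pivot lever_fin'.split(): P(t,l,2)
print(monitor.state()['tcp_pos'])
cv2.imwrite('pics/s2.png',cv2.resize(t['color'][160:260,260:400],(700,500),interpolation=3))
```

```text
ratchet_axis 0.65 [ 0.538  -0.0606  0.0828]
handle_grip 0.97 [ 0.5628 -0.1812  0.0687]
handle_grip 0.18 [ 0.4345  0.0455 -0.0031]
lever_pivot 0.5 [ 0.5124 -0.2283 -0.0048]
lever_fin 0.49 [ 0.5531 -0.1149  0.1074]
lever_fin 0.27 [ 0.5426 -0.0982  0.1076]
[ 0.53779657 -0.12186398  0.11020815]
```

View pics/s2.png

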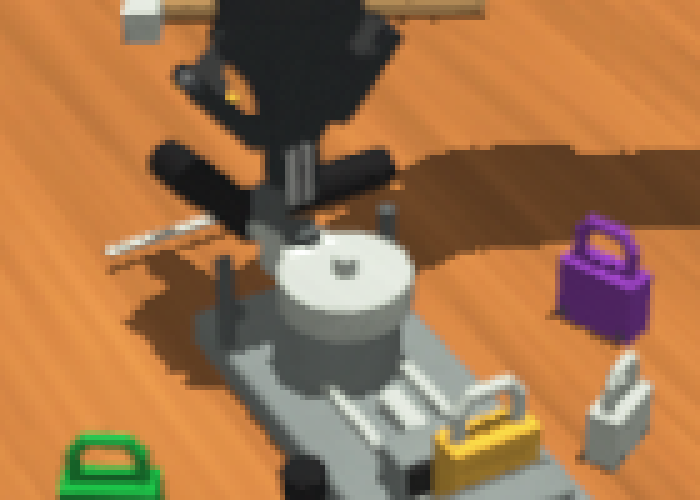

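The fin is following the finger (now about x 0.553) and the handle is unmoved at the same spot. I keep pushing to the stop.

Call:
move_arm([
  [0,0.003,0,0,1],
  [0,0.003,0,0,1],
  [0,0.002,0,0,1],
  [0,0,0,0,1],
])

```text
time: 6.1
tcp_pos: [0.5451, -0.1204, 0.11]
orientation: [[-0.001, 1.0, -0.002], [1.0, 0.001, 0.002], [0.002, -0.002, -1.0]]
wrist_force: [-5.2, -0.8, -0.2]
width: -0.003
grasp_force: 1.8
```

Call:
move_arm([
  [0,0.002,0,0,1],
  [0,0.002,0,0,1],
  [0,0,0,0,1],
])

```text
time: 6.35
tcp_pos: [0.549, -0.1208, 0.1099]
orientation: [[-0.001, 1.0, -0.002], [1.0, 0.001, 0.001], [0.001, -0.002, -1.0]]
wrist_force: [-3.9, -1.1, -0.7]
width: -0.0
grasp_force: 1.8
```

Run:
```python
from h import *
t=vision.snapshot('scene')
for l in 'handle_grip lever_fin'.split(): P(t,l,2)
```

```text
handle_grip 0.65 [ 0.5728 -0.1792  0.0712]
lever_fin 0.49 [ 0.561  -0.1106  0.108 ]
lever_fin 0.27 [ 0.591  -0.1021  0.0757]
```

Call:
move_arm([
  [0,-0.012,0,0,1],
  [0,0,-0.025,0,1],
  [0,0,-0.035,0,1],
  [-0.03,0,-0.03,0,-0.4],
  [-0.035,0,0,0,-0.4],
  [0,0,0,0,-0.4],
])

```text
time: 7.0
tcp_pos: [0.5412, -0.1956, 0.2031]
orientation: [[0.01, 1.0, 0.012], [1.0, -0.01, -0.009], [-0.009, 0.012, -1.0]]
wrist_force: [0.2, -1.6, -0.4]
width: 0.421
grasp_force: 0.0
```

Run:
```python
from h import *
w,w2,s=wrist(); print(np.round(s['tcp_pos'],4),s['width'])
for l in 'ratchet_axis handle_grip lever_pivot lever_fin'.split(): P(w,l,2)
cv2.imwrite('pics/w2.png',w['color'])
t=vision.snapshot('scene')
for l in 'handle_grip lever_pivot lever_fin'.split(): P(t,l,2)
t=vision.snapshot('top')
for l in 'handle_grip lever_pivot lever_fin'.split(): P(t,l,2)
```

```text
[ 0.5412 -0.1956  0.2031] 0.42107487230300195
ratchet_axis 0.46 [ 0.5786 -0.1775  0.0689]
handle_grip 0.98 [ 0.5766 -0.1771  0.0669]
lever_pivot 0.93 [ 0.5502 -0.0964  0.1061]
lever_fin 0.79 [ 0.5661 -0.1104  0.1089]
handle_grip 0.82 [ 0.5748 -0.18    0.0713]
lever_pivot 0.6 [ 0.5456 -0.0973  0.1062]
lever_fin 0.4 [ 0.561  -0.1104  0.1073]
handle_grip 0.69 [0.535  0.0714 0.0299]
handle_grip 0.6 [ 0.5763 -0.1811  0.0718]
lever_pivot 0.16 [ 0.5879 -0.1052  0.0796]
lever_fin 0.51 [ 0.5616 -0.1113  0.1064]
lever_fin 0.34 [0.5381 0.0697 0.0319]
```

View pics/w2.png

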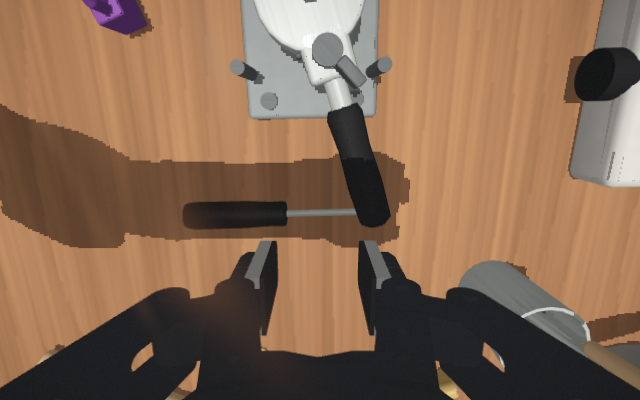

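Lever now at (350,70), clearly on the far side of the handle line (pivot (327,50) to tip (375,215)): flipped. Handle is at about 0.29 rad. Next I align the tool with the handle above the grip.

Call:
move_arm([
  [0,0,0,-6,-0.2],
  [0,0,0,-6,-0.2],
  [0,0,0,-4.6,-0.2],
  [0,0,0,0,-0.2],
])

```text
time: 7.98
tcp_pos: [0.5377, -0.1862, 0.1997]
orientation: [[-0.287, 0.958, 0.0], [0.958, 0.287, 0.0], [0.0, 0.0, -1.0]]
wrist_force: [-0.6, -0.4, -0.2]
width: 0.6
grasp_force: 0.0
```

Run:
```python
from h import *
s=monitor.state(); print(s['tcp_pos'],s['orientation'],s['width'])
print(np.array(s['orientation']).T@(np.array([.5742,-.180,.070])-s['tcp_pos']))
```

```text
[ 0.53771619 -0.18620453  0.19968017] [[-2.87009856e-01  9.57927628e-01  3.43422789e-05]
 [ 9.57927565e-01  2.87009824e-01  3.75993430e-04]
 [ 3.50317924e-04  1.40811236e-04 -9.99999929e-01]] 0.6001710194882255
[-0.00457315  0.03671135  0.12968375]
```

Call:
move_arm([
  [-0.002,0.019,0,0,-0.2],
  [-0.0025,0.018,0,0,-0.2],
  [0,0,0.03,0,-0.2],
  [0,0,0.03,0,-0.2],
  [0,0,0.03,0,-0.2],
  [0,0,0.02,0,-0.2],
  [0,0,0.02,0,-0.2],
  [0,0,0,0,-0.2],
])

```text
time: 8.65
tcp_pos: [0.5715, -0.1794, 0.0657]
orientation: [[-0.284, 0.959, -0.008], [0.959, 0.284, 0.002], [0.004, -0.007, -1.0]]
wrist_force: [-0.9, 0.0, -0.3]
width: 0.597
grasp_force: 0.0
```

Call:
move_arm([
  [0.0008,-0.0142,0,6.5,0.1],
  [0.0008,-0.0142,0,6.5,0.1],
  [0.0008,-0.0142,0,6.5,0.1],
  [0.0008,-0.0142,0,6.5,0.1],
  [0.0008,-0.0142,0,6.5,0.1],
  [0.0008,-0.0142,0,6.5,0.1],
  [0.0008,-0.0142,0,6.5,0.1],
  [0,0,0,0,0.1],
])

```text
time: 9.32
tcp_pos: [0.477, -0.1686, 0.0712]
orientation: [[0.485, 0.874, -0.0], [0.874, -0.485, -0.0], [-0.0, 0.0, -1.0]]
wrist_force: [-0.6, -0.8, -0.0]
width: 0.448
grasp_force: 0.0
```

Call:
move_arm([
  [0.0008,-0.0142,0,6.5,0.1],
  [0.0003,-0.006,0,2.5,0.1],
  [0,-0.003,0,0,0.1],
  [0,0,0,0,0.1],
])

```text
time: 9.65
tcp_pos: [0.4602, -0.1568, 0.0707]
orientation: [[0.612, 0.791, 0.003], [0.791, -0.612, -0.001], [0.001, 0.003, -1.0]]
wrist_force: [1.1, 0.0, 0.4]
width: 0.449
grasp_force: 0.4
```

```bash
cat >> h.py <<'E'
def hs():
    t=vision.snapshot('scene'); 
    for l in 'handle_grip lever_fin'.split(): P(t,l,1)
    d=[q['point'] for q in vision.spot_point(t,'handle_grip')][0]; print('h',np.arctan2(d[0]-.538,-(d[1]+.0595)))
    p=monitor.state()['tcp_pos']; print('tcp',p,'ang',np.arctan2(p[0]-.538,-(p[1]+.0595)),'r',np.hypot(p[0]-.538,p[1]+.0595)); return t
E
python3 -c "
from h import *
hs()"
```

```text
handle_grip 0.8 [ 0.4642 -0.1638  0.072 ]
lever_fin 0.25 [ 0.4341  0.047  -0.004 ]
h -0.615791322451665
tcp [ 0.460243   -0.15664479  0.0701029 ] ang -0.6749992815507374 r 0.1244317491957049
```

Call:
move_arm([
  [0.0008,0.0142,0,-6.5,0.1],
  [0.0008,0.0142,0,-6.5,0.1],
  [0.0008,0.0142,0,-6.5,0.1],
  [0.0008,0.0142,0,-6.5,0.1],
  [0.0008,0.0142,0,-6.5,0.1],
  [0.0008,0.0142,0,-6.5,0.1],
  [0.0008,0.0142,0,-6.5,0.1],
  [0,0,0,0,0.1],
])

```text
time: 10.52
tcp_pos: [0.5522, -0.1829, 0.0688]
orientation: [[-0.134, 0.991, -0.003], [0.991, 0.134, 0.0], [0.0, -0.003, -1.0]]
wrist_force: [-0.4, -0.2, -0.7]
width: 0.448
grasp_force: 0.3
```

Call:
move_arm([
  [0.0008,0.0142,0,-6.5,0.1],
  [0.0008,0.0142,0,-6.5,0.1],
  [0.0008,0.0142,0,-6.5,0.1],
  [0.0008,0.0142,0,-6.5,0.1],
  [0,0,0,0,0.1],
])

```text
time: 10.93
tcp_pos: [0.6048, -0.1631, 0.0689]
orientation: [[-0.554, 0.833, -0.003], [0.833, 0.554, -0.002], [0.0, -0.003, -1.0]]
wrist_force: [-1.0, -2.3, -0.3]
width: 0.448
grasp_force: 0.8
```

```bash
python3 -c "
from h import *
hs()"
```

```text
handle_grip 0.8 [ 0.599  -0.1692  0.0723]
lever_fin 0.43 [ 0.5733 -0.1044  0.1088]
h 0.5074854114379533
tcp [ 0.60417218 -0.16206101  0.06931705] ang 0.5729922453553319 r 0.12205538691810862
```

Call:
move_arm([
  [0.0008,0.0142,0,-6.5,0.1],
  [0,0.004,0,-1,0.1],
  [0,0,0,0,0.1],
])

```text
time: 11.38
tcp_pos: [0.6175, -0.1524, 0.0692]
orientation: [[-0.655, 0.755, -0.005], [0.755, 0.655, -0.003], [0.002, -0.006, -1.0]]
wrist_force: [-5.3, -3.7, 1.8]
width: 0.451
grasp_force: 2.9
```

```bash
python3 -c "
from h import *
t=hs(); cv2.imwrite('pics/s3.png',cv2.resize(t['color'][160:285,260:400],(672,600),interpolation=3))"
```

```text
handle_grip 0.71 [ 0.6151 -0.1594  0.0723]
lever_fin 0.45 [ 0.5819 -0.0966  0.1085]
h 0.6572900588663427
tcp [ 0.6175163  -0.15248407  0.06929622] ang 0.7074823321802836 r 0.12234737304511022
```

View pics/s3.png

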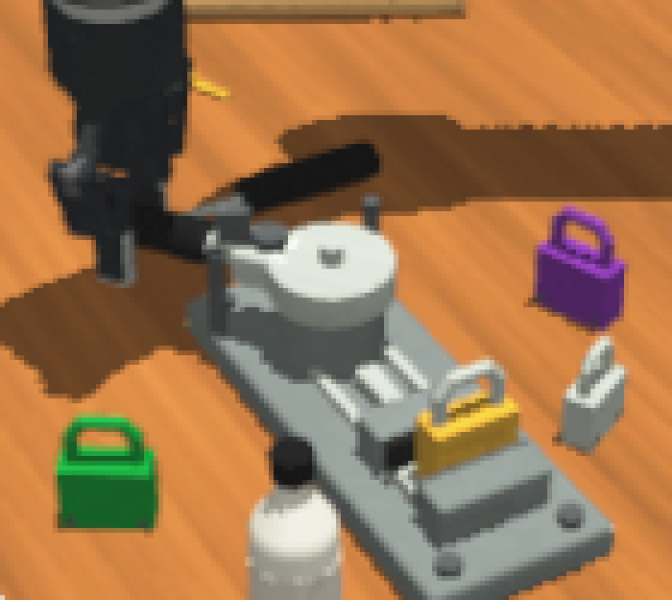

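The jaw has opened: there's a gap at (398,455) between the rubber and the padlock, which is still standing. Now the return stroke.

Call:
move_arm([
  [0.0008,-0.0142,0,6.5,0.1],
  [0.0008,-0.0142,0,6.5,0.1],
  [0.0008,-0.0142,0,6.5,0.1],
  [0.0008,-0.0142,0,6.5,0.1],
  [0.0008,-0.0142,0,6.5,0.1],
  [0.0008,-0.0142,0,6.5,0.1],
  [0.0008,-0.0142,0,6.5,0.1],
  [0,0,0,0,0.1],
])

```text
time: 12.25
tcp_pos: [0.5266, -0.1803, 0.0704]
orientation: [[0.081, 0.997, 0.001], [0.997, -0.081, 0.001], [0.001, 0.001, -1.0]]
wrist_force: [-0.5, -0.9, 0.1]
width: 0.453
grasp_force: 0.0
```

Call:
move_arm([
  [0.0008,-0.0142,0,6.5,0.1],
  [0.0008,-0.0142,0,6.5,0.1],
  [0.0008,-0.0142,0,6.5,0.1],
  [0.0008,-0.0142,0,6.5,0.1],
  [0.0004,-0.01,0,4.5,0.1],
  [0.0,-0.003,0,0,0.1],
  [0,0,0,0,0.1],
])

```text
time: 12.83
tcp_pos: [0.4642, -0.1564, 0.0703]
orientation: [[0.568, 0.823, 0.002], [0.823, -0.568, 0.0], [0.002, 0.002, -1.0]]
wrist_force: [0.7, 0.3, 0.6]
width: 0.45
grasp_force: 0.1
```

```bash
cat >> h.py <<'E'
def jaw():
    t=vision.snapshot('top'); K=np.array(t['intrinsics']); D=t['depth']
    v,u=np.mgrid[0:400,0:640]; a=(u-K[0,2])/K[0,0]; b=(v-K[1,2])/K[1,1]
    r2=a*a+b*b; s=1+t['k1']*r2; s=1+t['k1']*r2/s**2
    c=np.stack([a/s*D,-b/s*D,-D],-1); W=c@np.array(t['rotation']).T+t['eye']
    m=(abs(W[...,0]-.538)<.02)&(W[...,1]>0)&(W[...,1]<.13)&(D>0)
    y=W[m][:,1]; z=W[m][:,2]
    for lo in np.arange(0,.125,.003):
        k=(y>=lo)&(y<lo+.003)
        if k.any(): print(round(lo*1000),k.sum(),np.round(1000*np.percentile(z[k],[10,50,90])))
    return t
E
python3 -c "
from h import *
hs(); t=jaw(); cv2.imwrite('pics/t3.png',cv2.resize(t['color'][180:235,235:355],(800,367),interpolation=3))
P(t,'padlock')"
```

```text
handle_grip 0.64 [ 0.4652 -0.1647  0.0728]
lever_fin 0.44 [ 0.5123 -0.1118  0.1058]
h -0.6053469179085167
tcp [ 0.46356737 -0.157322    0.06964937] ang -0.6504398163756677 r 0.12292013770824173
0 16 [20. 26. 33.]
3 20 [20. 28. 33.]
6 18 [20. 26. 33.]
9 23 [18. 22. 32.]
12 15 [21. 27. 33.]
15 15 [20. 23. 32.]
18 17 [21. 25. 35.]
21 29 [21. 41. 46.]
24 18 [44. 46. 50.]
27 25 [45. 48. 50.]
30 21 [44. 47. 50.]
33 16 [45. 48. 50.]
36 16 [44. 48. 51.]
39 16 [45. 48. 51.]
42 28 [45. 48. 50.]
45 20 [45. 47. 50.]
48 15 [39. 40. 43.]
51 16 [46. 48. 51.]
54 15 [45. 49. 52.]
57 16 [28. 29. 33.]
60 46 [27. 47. 68.]
63 17 [68. 69. 75.]
66 17 [68. 70. 72.]
69 35 [67. 75. 97.]
72 25 [69. 92. 99.]
75 14 [92. 96. 99.]
78 1 [68. 68. 68.]
81 16 [67. 70. 73.]
87 21 [44. 48. 50.]
90 21 [45. 47. 49.]
93 22 [45. 47. 51.]
96 16 [45. 46. 50.]
99 16 [46. 47. 51.]
102 20 [45. 48. 51.]
105 22 [46. 49. 52.]
108 12 [43. 46. 49.]
111 1 [42. 42. 42.]
114 13 [20. 23. 25.]
117 17 [19. 21. 23.]
120 18 [18. 20. 23.]
123 17 [17. 21. 24.]
padlock 0.74 [ 0.3839 -0.0415  0.0017]
padlock 0.68 [4.089e-01 1.586e-01 2.000e-04]
padlock 0.57 [0.5344 0.0756 0.0306]
```

View pics/t3.png

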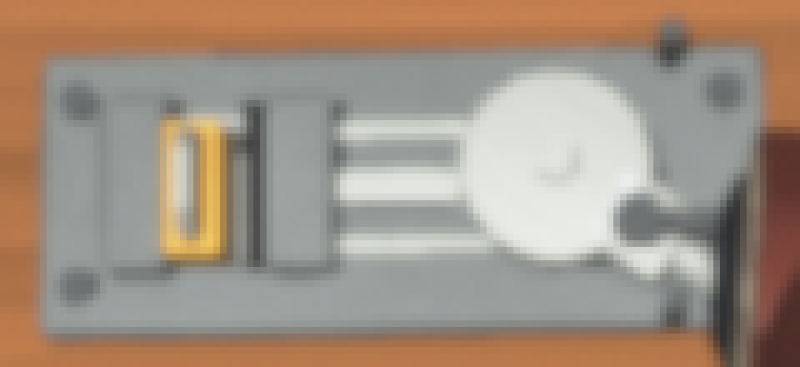

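Picture: moving-jaw body spans px 265–335, gap to the padlock (160–228) with rubber at 255. By depth the jaw's back edge moved from y≈31 to ≈22 mm, so it is about 9 mm open. One more partial stroke.

Call:
move_arm([
  [0.0008,0.0142,0,-6.5,0.1],
  [0.0008,0.0142,0,-6.5,0.1],
  [0.0008,0.0142,0,-6.5,0.1],
  [0.0008,0.0142,0,-6.5,0.1],
  [0.0008,0.0142,0,-6.5,0.1],
  [0.0008,0.0142,0,-6.5,0.1],
  [0,0,0,0,0.1],
])

```text
time: 13.72
tcp_pos: [0.5425, -0.182, 0.0687]
orientation: [[-0.072, 0.997, -0.005], [0.997, 0.072, -0.001], [-0.001, -0.005, -1.0]]
wrist_force: [-1.3, -1.4, -0.4]
width: 0.451
grasp_force: 0.7
```

```bash
python3 -c "
from h import *
hs(); jaw()" | awk 'NR<4||/^(12|15|18|21|24|42|45|48|51|54|57|60) /'
```

```text
handle_grip 0.59 [ 0.5359 -0.1891  0.0715]
lever_fin 0.65 [ 0.5467 -0.1179  0.1084]
h -0.016202285778848913
12 17 [21. 26. 33.]
15 24 [21. 31. 40.]
18 23 [34. 46. 49.]
21 16 [44. 49. 51.]
24 17 [46. 48. 52.]
42 15 [43. 47. 49.]
45 31 [34. 45. 48.]
48 16 [44. 47. 48.]
51 1 [35. 35. 35.]
54 25 [28. 30. 33.]
57 22 [27. 29. 32.]
60 42 [29. 47. 68.]
```

Call:
move_arm([
  [0.0003,0.005,0,-2.3,0.1],
  [0.0003,0.004,0,-1.8,0.1],
  [0,0,0,0,0.1],
])

```text
time: 14.22
tcp_pos: [0.5498, -0.1789, 0.0692]
orientation: [[-0.143, 0.99, -0.007], [0.99, 0.143, -0.001], [-0.0, -0.007, -1.0]]
wrist_force: [-4.8, -2.1, 0.9]
width: 0.448
grasp_force: 2.4
```

Call:
move_arm([
  [0,-0.005,0,0,0],
  [0,0,-0.03,0,-0.2],
  [0,0,-0.04,0,-0.4],
  [0,0,-0.04,5,-1],
  [0,0,-0.03,2.5,-1],
  [0,0,0,0,-1],
  [0,0,0,0,-1],
])

```text
time: 14.8
tcp_pos: [0.5496, -0.1781, 0.2125]
orientation: [[-0.014, 1.0, 0.007], [1.0, 0.014, -0.001], [-0.001, 0.007, -1.0]]
wrist_force: [-0.6, -0.2, -0.6]
width: 0.997
grasp_force: 0.0
```

```bash
python3 -c "
from h import *
hs(); t=jaw(); P(t,'padlock'); P(t,'bed',1); c=vision.snapshot('scene'); P(c,'padlock'); P(c,'tray'); print(monitor.state()['orientation'])"
```

```text
handle_grip 0.55 [ 0.5427 -0.187   0.0732]
lever_fin 0.43 [ 0.547  -0.1154  0.1066]
h 0.03684606157074396
tcp [ 0.54680152 -0.17857286  0.2081808 ] ang 0.07378289211911628 r 0.11939770647440683
0 14 [21. 24. 34.]
3 18 [20. 26. 36.]
6 25 [22. 26. 33.]
9 17 [20. 22. 34.]
12 17 [20. 26. 36.]
15 30 [22. 37. 46.]
18 16 [45. 48. 50.]
21 16 [45. 48. 50.]
24 16 [44. 46. 49.]
27 30 [46. 49. 51.]
30 18 [45. 47. 50.]
33 16 [45. 47. 49.]
36 16 [45. 47. 50.]
39 16 [45. 47. 50.]
42 18 [46. 47. 50.]
45 30 [41. 46. 50.]
48 16 [46. 48. 50.]
51 2 [34. 34. 34.]
54 26 [28. 30. 32.]
57 18 [28. 29. 33.]
60 41 [28. 46. 67.]
63 24 [63. 68. 72.]
66 16 [67. 70. 73.]
69 37 [67. 86. 97.]
72 24 [67. 92. 99.]
75 15 [91. 96. 99.]
78 1 [69. 69. 69.]
81 16 [67. 70. 72.]
87 21 [47. 49. 51.]
90 21 [45. 48. 50.]
93 22 [45. 47. 50.]
96 16 [46. 48. 51.]
99 18 [46. 47. 50.]
102 18 [46. 48. 52.]
105 23 [45. 49. 51.]
108 13 [43. 46. 47.]
114 10 [22. 23. 24.]
117 22 [19. 21. 24.]
120 19 [18. 21. 24.]
123 15 [19. 21. 24.]
padlock 0.7 [ 3.826e-01 -4.420e-02 -2.000e-04]
padlock 0.7 [ 0.6976 -0.0096  0.0023]
padlock 0.66 [ 4.091e-01  1.602e-01 -1.000e-04]
bed 0.86 [0.538  0.0722 0.0305]
padlock 0.92 [ 0.6968 -0.0166  0.0029]
padlock 0.86 [4.117e-01 1.559e-01 1.000e-04]
padlock 0.65 [ 0.3814 -0.0465  0.0017]
tray 0.62 [ 0.5884  0.2973 -0.0023]
[[-1.25831284e-02  9.99920362e-01 -9.66885970e-04]
 [ 9.99920637e-01  1.25837200e-02  6.08184595e-04]
 [ 6.20303183e-04 -9.59156370e-04 -9.99999348e-01]]
```

Call:
move_arm([
  [0.03,-0.001,0,-0.7,-1],
  [0.03,-0.001,0,0,-1],
  [0.03,-0.001,0,0,-1],
  [0.03,-0.001,0,0,-1],
  [0.03,-0.001,0,0,-1],
  [0.03,-0.001,0,0,-1],
  [0.03,-0.001,0,0,-1],
  [0,0,0,0,-1],
])

```text
time: 15.97
tcp_pos: [0.5351, 0.0397, 0.2105]
orientation: [[-0.036, 0.999, 0.001], [0.999, 0.036, 0.007], [0.006, 0.001, -1.0]]
wrist_force: [0.6, 1.3, -1.1]
width: 0.999
grasp_force: 0.0
```

Run:
```python
from h import *
w,w2,s=wrist(); print(np.round(s['tcp_pos'],4),np.round(s['orientation'],3))
P(w,'padlock'); P(w,'bed',1)
K=np.array(w2['intrinsics']); D=w['depth']; v,u=np.mgrid[0:400,0:640]; a=(u-K[0,2])/K[0,0]; b=(v-K[1,2])/K[1,1]
r2=a*a+b*b; q=1+w2['k1']*r2; q=1+w2['k1']*r2/q**2
W=np.stack([a/q*D,-b/q*D,-D],-1)@np.array(w2['rotation']).T+w2['eye']
m=(W[...,2]>.063)&(W[...,2]<.075)&(abs(W[...,0]-.538)<.05)&(abs(W[...,1]-.073)<.03)&(D>0)
p=W[m][:,:2]; print(m.sum(),p.min(0),p.max(0)); print(cv2.minAreaRect(np.float32(p*1000)))
cv2.imwrite('pics/w4.png',w['color'])
```

```text
[0.5351 0.0397 0.2105] [[-0.036  0.999  0.001]
 [ 0.999  0.036  0.007]
 [ 0.006  0.001 -1.   ]]
padlock 0.89 [ 0.6956 -0.016   0.0008]
padlock 0.87 [0.5376 0.0758 0.0279]
padlock 0.65 [ 0.3916 -0.0458  0.0009]
bed 0.8 [0.5387 0.0741 0.0255]
1223 [0.50802597 0.06345207] [0.55758804 0.08582842]
((532.834228515625, 74.66837310791016), (49.466548919677734, 22.083166122436523), 0.48087647557258606)
```

View pics/w4.png

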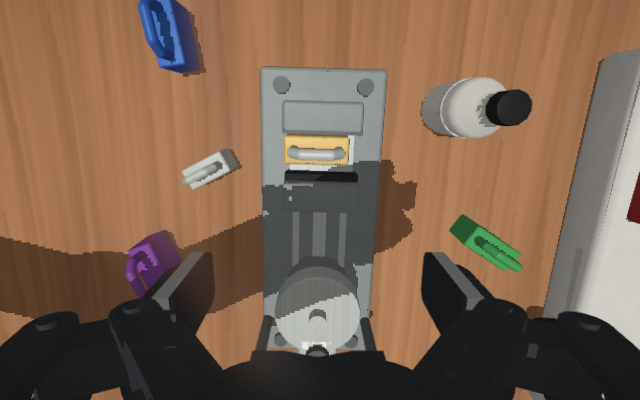

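Picture: brass padlock at (317,150) upright between open jaws, with the black rubber face clear at (320,177). Fix the remaining offset and check the pose after settling.

Call:
move_arm([
  [0.02,0,0,1,-1],
  [0.015,0,0,0,-1],
  [0,0,0,0,-1],
  [0,0,0,0,-1],
  [0,0,0,0,-1],
])

```text
time: 16.53
tcp_pos: [0.5355, 0.0633, 0.2095]
orientation: [[-0.004, 1.0, -0.0], [1.0, 0.004, -0.002], [-0.002, -0.0, -1.0]]
wrist_force: [0.1, 0.3, 0.5]
width: 1.004
grasp_force: 0.0
```

Run:
```python
from h import *
w,w2,s=wrist(); print(np.round(s['tcp_pos'],4),np.round(s['orientation'],3))
P(w,'padlock'); P(w,'bed',1)
K=np.array(w2['intrinsics']); D=w['depth']; v,u=np.mgrid[0:400,0:640]; a=(u-K[0,2])/K[0,0]; b=(v-K[1,2])/K[1,1]
r2=a*a+b*b; q=1+w2['k1']*r2; q=1+w2['k1']*r2/q**2
W=np.stack([a/q*D,-b/q*D,-D],-1)@np.array(w2['rotation']).T+w2['eye']
m=(W[...,2]>.063)&(W[...,2]<.075)&(abs(W[...,0]-.538)<.05)&(abs(W[...,1]-.073)<.03)&(D>0)
p=W[m][:,:2]; print(m.sum(),p.min(0),p.max(0)); print(cv2.minAreaRect(np.float32(p*1000)))
c=vision.snapshot('top'); P(c,'tray')
```

```text
[0.5355 0.0633 0.2095] [[-0.004  1.    -0.   ]
 [ 1.     0.004 -0.002]
 [-0.002 -0.    -1.   ]]
padlock 0.97 [ 6.93e-01 -1.53e-02  5.00e-04]
padlock 0.84 [0.5329 0.0764 0.0301]
padlock 0.59 [ 0.4146  0.1596 -0.0026]
bed 0.77 [0.5374 0.0747 0.0262]
1180 [0.50744167 0.06349201] [0.55760859 0.08597062]
((532.5243530273438, 74.64967346191406), (50.10658264160156, 22.46636199951172), 0.22940173745155334)
tray 0.94 [ 5.869e-01  3.030e-01 -2.000e-04]
```

Call:
move_arm([
  [0.011,-0.0025,0,0,-1],
  [0,0,0.03,0,-1],
  [0,0,0.03,0,-1],
  [0,0,0.03,0,-1],
  [0,0,0.03,0,-1],
  [0,0,0.0165,0,-1],
  [0,0,0,0,-1],
  [0,0,0,0,-1],
])

```text
time: 17.45
tcp_pos: [0.5323, 0.0776, 0.0729]
orientation: [[-0.008, 1.0, -0.002], [1.0, 0.008, 0.0], [0.0, -0.002, -1.0]]
wrist_force: [0.4, 0.0, 0.2]
width: 0.999
grasp_force: 0.0
```

Call:
move_arm([
  [0,0,0,0,1],
  [0,0,0,0,1],
  [0,0,0,0,1],
  [0,0,0,0,1],
  [0,0,0,0,1],
  [0,0,0,0,1],
  [0,0,0,0,1],
])

```text
time: 18.03
tcp_pos: [0.5336, 0.077, 0.0752]
orientation: [[-0.007, 1.0, 0.003], [1.0, 0.007, 0.0], [0.0, 0.003, -1.0]]
wrist_force: [-1.3, -0.3, 4.8]
width: 0.566
grasp_force: 62.9
```

Call:
move_arm([
  [0,0,-0.01,0,1],
  [-0.001,0,-0.015,0,1],
  [-0.001,0,-0.02,0,1],
  [0,0,-0.03,0,1],
  [0,0,-0.03,0,1],
  [0,0,-0.02,0,1],
  [0,0,0,0,1],
  [0,0,0,0,1],
])

```text
time: 18.7
tcp_pos: [0.5327, 0.0746, 0.1993]
orientation: [[-0.007, 1.0, 0.002], [1.0, 0.007, 0.0], [0.0, 0.002, -1.0]]
wrist_force: [-0.4, 0.6, -4.7]
width: 0.567
grasp_force: 63.4
```

Run:
```python
from h import *
s=monitor.state(); print(s['tcp_pos'],s['wrist_force'],s['width'])
t=jaw(); c=vision.snapshot('scene'); P(c,'padlock'); P(c,'tray')
cv2.imwrite('pics/s5.png',cv2.resize(c['color'][150:390,260:500],(600,600),interpolation=3))
```

```text
[0.53268292 0.07457687 0.19925153] [-0.43168483  0.6153321  -4.71028075] 0.5666670654461161
0 15 [20. 25. 33.]
3 18 [21. 27. 34.]
6 21 [20. 26. 31.]
9 21 [20. 23. 32.]
12 16 [20. 24. 32.]
15 32 [22. 38. 45.]
18 16 [45. 49. 52.]
21 40 [ 46. 487. 497.]
24 69 [ 47. 501. 537.]
27 77 [ 47. 506. 547.]
30 75 [ 46. 513. 548.]
33 66 [ 46. 519. 547.]
36 81 [ 49. 521. 548.]
39 65 [ 47. 539. 548.]
42 56 [ 47. 539. 547.]
45 75 [ 42. 533. 546.]
48 54 [ 48. 538. 544.]
51 39 [530. 539. 550.]
54 50 [ 29. 535. 548.]
57 46 [ 29. 533. 549.]
60 42 [519. 536. 548.]
63 39 [521. 536. 550.]
66 36 [521. 535. 550.]
69 39 [520. 524. 546.]
72 36 [518. 525. 546.]
75 35 [518. 523. 543.]
78 38 [518. 523. 543.]
81 32 [517. 523. 540.]
84 37 [518. 522. 539.]
87 38 [516. 521. 538.]
90 34 [514. 522. 536.]
93 36 [516. 521. 534.]
96 42 [513. 521. 536.]
99 41 [512. 520. 535.]
102 33 [510. 523. 534.]
105 39 [512. 524. 534.]
108 34 [514. 524. 533.]
111 32 [504. 521. 530.]
114 25 [511. 519. 526.]
117 23 [508. 513. 523.]
120 13 [504. 508. 514.]
123 1 [503. 503. 503.]
padlock 0.87 [ 0.3843 -0.0467 -0.0009]
padlock 0.8 [0.5334 0.0722 0.1527]
padlock 0.78 [4.082e-01 1.576e-01 1.000e-04]
tray 0.57 [ 0.5879  0.2999 -0.0012]
```

View pics/s5.png

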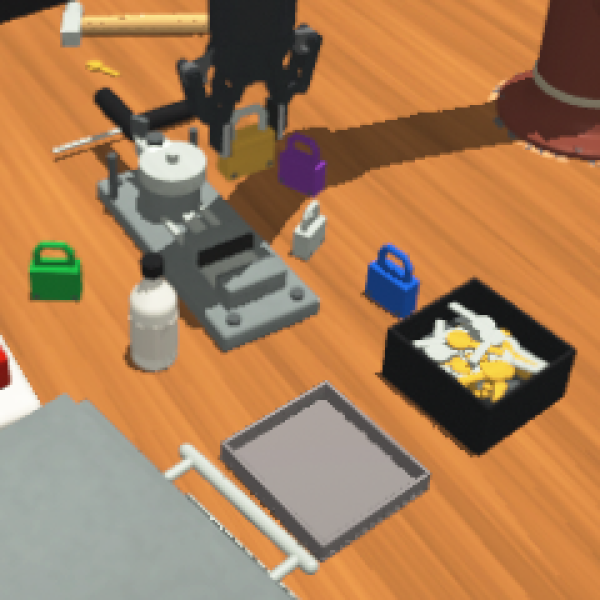

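Picture: padlock held upright at (247,150), jaws empty, tray at (325,470). I carry it to the tray centre (0.587, 0.301).

Call:
move_arm([
  [0.016,0.004,0,0,1],
  [0.032,0.0075,0,0,1],
  [0.034,0.008,0,0,1],
  [0.034,0.008,0,0,1],
  [0.034,0.008,0,0,1],
  [0.032,0.008,0,0,1],
  [0.028,0.007,0,0,1],
  [0.016,0.004,0,0,1],
])

```text
time: 19.57
tcp_pos: [0.5841, 0.3062, 0.1962]
orientation: [[-0.012, 1.0, -0.003], [1.0, 0.012, 0.003], [0.003, -0.003, -1.0]]
wrist_force: [-0.4, 1.1, -3.6]
width: 0.563
grasp_force: 63.4
```

Call:
move_arm([
  [0,0,0,0,1],
  [0,0,0.03,0,1],
  [0,0,0.03,0,1],
  [0,0,0.03,0,1],
  [0,0,0.025,0,1],
  [0,0,0.015,0,1],
  [0,0,0,0,1],
  [0,0,0,0,1],
])

```text
time: 20.23
tcp_pos: [0.5846, 0.3, 0.0663]
orientation: [[-0.007, 1.0, -0.004], [1.0, 0.007, -0.002], [-0.002, -0.004, -1.0]]
wrist_force: [0.9, -0.1, -3.3]
width: 0.564
grasp_force: 63.3
```

Run:
```python
from h import *
s=monitor.state(); print(s['tcp_pos'],s['wrist_force'],s['width'])
c=vision.snapshot('scene'); P(c,'padlock',4); P(c,'tray',1)
```

```text
[0.58460103 0.29995406 0.06630898] [ 0.85298033 -0.12968145 -3.2931483 ] 0.5638773538611483
padlock 0.86 [ 6.967e-01 -1.650e-02 -6.000e-04]
padlock 0.71 [0.5842 0.2963 0.0216]
padlock 0.61 [ 0.4091  0.1563 -0.0042]
padlock 0.41 [ 0.3835 -0.0454 -0.0005]
tray 0.94 [ 0.5883  0.3008 -0.0007]
```

Call:
move_arm([
  [0,0,0.006,0,1],
  [0,0,0.005,0,1],
  [0,0,0.004,0,1],
  [0,0,0,0,1],
  [0,0,0,0,1],
])

```text
time: 20.8
tcp_pos: [0.5853, 0.3009, 0.0529]
orientation: [[-0.007, 1.0, -0.001], [1.0, 0.007, -0.001], [-0.001, -0.001, -1.0]]
wrist_force: [-0.1, -0.4, -4.3]
width: 0.567
grasp_force: 63.4
```

Call:
move_arm([
  [0,0,0.0015,0,1],
  [0,0,0.001,0,1],
  [0,0,0,0,1],
  [0,0,0,0,1],
])

```text
time: 21.13
tcp_pos: [0.5856, 0.3012, 0.0508]
orientation: [[-0.007, 1.0, 0.0], [1.0, 0.007, 0.0], [0.0, 0.0, -1.0]]
wrist_force: [0.0, 0.7, -4.8]
width: 0.563
grasp_force: 63.4
```

Call:
move_arm([
  [0,0,0.0015,0,1],
  [0,0,0.0015,0,1],
  [0,0,0,0,1],
  [0,0,0,0,1],
])

```text
time: 21.47
tcp_pos: [0.5858, 0.3014, 0.0493]
orientation: [[-0.007, 1.0, 0.001], [1.0, 0.007, 0.0], [0.0, 0.001, -1.0]]
wrist_force: [-2.5, -1.3, 5.5]
width: 0.565
grasp_force: 64.3
```

Contact (force went from -4.8 to +5.5 N): release gently, then retreat straight up.

Call:
move_arm([
  [0,0,0,0,-0.25],
  [0,0,0,0,-0.4],
  [0,0,0,0,-0.7],
  [0,0,0,0,-1],
  [0,0,0,0,-1],
  [0,0,0,0,-1],
])

```text
time: 21.97
tcp_pos: [0.5856, 0.3012, 0.0477]
orientation: [[-0.007, 1.0, 0.0], [1.0, 0.007, 0.0], [0.0, 0.0, -1.0]]
wrist_force: [-0.1, 0.8, -0.2]
width: 1.002
grasp_force: 0.0
```

Call:
move_arm([
  [0,0,-0.01,0,-1],
  [0,0,-0.02,0,-1],
  [0,0,-0.03,0,-1],
  [0,0,-0.03,0,-1],
  [0,0,-0.03,0,-1],
  [0,0,-0.03,0,-1],
  [0,0,0,0,-1],
  [0,0,0,0,-1],
])

```text
time: 22.63
tcp_pos: [0.5866, 0.3021, 0.2012]
orientation: [[-0.007, 1.0, 0.005], [1.0, 0.007, 0.003], [0.003, 0.005, -1.0]]
wrist_force: [-0.3, -0.1, -0.1]
width: 1.001
grasp_force: 0.0
```

Run:
```python
from h import *
s=monitor.state(); print(s['tcp_pos'],s['wrist_force'],s['width'])
c=vision.snapshot('scene'); P(c,'padlock',4); P(c,'tray',1)
cv2.imwrite('pics/s6.png',cv2.resize(c['color'][150:390,250:500],(625,600),interpolation=3))
```

```text
[0.58656897 0.30211537 0.20118514] [-0.26438305 -0.14531463 -0.10756414] 1.000646137539626
padlock 0.87 [ 0.6963 -0.0158  0.0016]
padlock 0.71 [ 0.4111  0.1573 -0.0019]
padlock 0.63 [0.5866 0.2966 0.0054]
padlock 0.57 [ 0.3866 -0.0431  0.0036]
tray 0.71 [ 0.5883  0.3012 -0.0019]
```

View pics/s6.png

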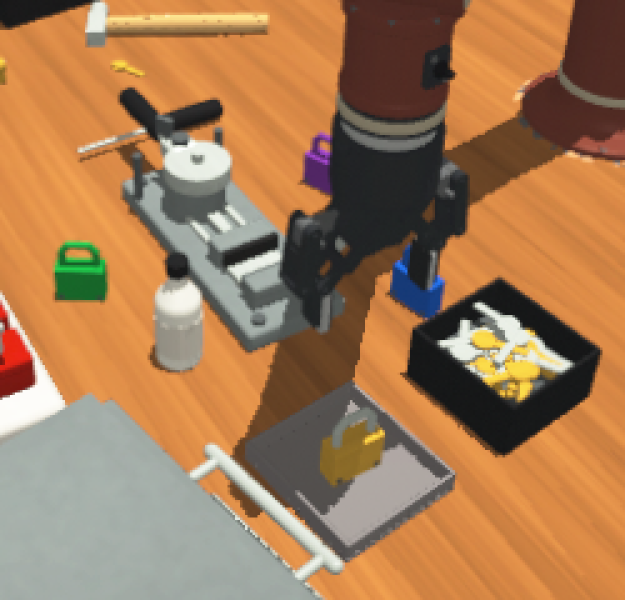

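The picture shows the padlock standing upright in the middle of the tray at (353,450), with the jaw open, the bystanders in place and the gripper clear.

```bash
python3 -c "
from rig import job
print(job.close_job())"
```

```text
the job is handed in; nothing more can be done
None
```

I flipped the lever to the loosening side, opened the jaw to about 14 mm by the depth images, and stood the brass padlock upright in the shallow tray; in the last picture the bystanders in view looked unmoved. The job is handed in at about 23 s; it gave no verdict.

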